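# Stir the ceramic beads in the drying pan

### The job

Take the white stirring rod with the green handle out of its socket and stir the ceramic beads in the steel pan: put the rod's tip down to the bottom among the beads on the side of the red lug, and take it round the pan clockwise, as seen from above, for two full turns that start and finish at the lug, roughly midway between the pan's centre and its wall, so that the beads get shifted about. Then let go of the rod so that it is left leaning in the pan, with the coloured beads still in the pan too.

Things in the scene. Friction and masses are not known exactly. Their poses are not given: they have to be found in the camera images.
- rod_handle (a point): Stirring rod, 190 mm, 60 g: round white shaft (diameter 14), rounded lower end; its top 75 mm is a round green handle (diameter 22). Point on its axis in the handle, 150 mm above the lower end; z along the rod to its top. It starts upright, leaning up to 6 degrees, in a fixed grey socket 66 mm high, hole 60 deep. Bystanders in like sockets nearby: red screwdriver, yellow brush, tops 130 mm up.
- rod_tip (a point): The rounded lower end of the same rod, on its axis (same axes as rod_handle). Lift the rod by at least 65 mm to draw it clear of its socket.
- pan_floor (a point): Steel pan fixed to the bench, holding eight loose 22 mm, 13 g balls (six white, a blue, an orange) in one layer. Round, upright, open; 110 mm wide inside, 118 outside. Point: centre of its inner floor, 20 mm above the bench; the rim is 75 mm above it. x points level to the red lug, a flat tab 31 mm out from the rim; z up. The blue pan with a white lug and connectors is a bystander.
- bead_blue_center (a point): Centre of the one blue ball, 22 mm in diameter, lying in the steel pan.
- bead_orange_center (a point): Centre of the one orange ball, 22 mm in diameter, lying in the steel pan.

How it is judged:
On the way, in this order (a step that is already met when the one before it is completed fails the run):
1. turn 1: the rod's tip is down among the beads, on the red lug's side of the pan (z of rod_tip in the frame of pan_floor between -0.01 and 0.018 m and horizontal distance between rod_tip and pan_floor below 0.058 m and x of rod_tip in the frame of pan_floor above 0.015 m and y of rod_tip in the frame of pan_floor between -0.015 and 0.015 m), for 0.03 s.
2. turn 1: the rod's tip is down among the beads, a quarter turn clockwise from the lug (z of rod_tip in the frame of pan_floor between -0.01 and 0.018 m and horizontal distance between rod_tip and pan_floor below 0.058 m and y of rod_tip in the frame of pan_floor below -0.015 m and x of rod_tip in the frame of pan_floor between -0.015 and 0.015 m), for 0.03 s.
3. turn 1: the rod's tip is down among the beads, opposite the lug (z of rod_tip in the frame of pan_floor between -0.01 and 0.018 m and horizontal distance between rod_tip and pan_floor below 0.058 m and x of rod_tip in the frame of pan_floor below -0.015 m and y of rod_tip in the frame of pan_floor between -0.015 and 0.015 m), for 0.03 s.
4. turn 1: the rod's tip is down among the beads, three quarters of a turn clockwise from the lug (z of rod_tip in the frame of pan_floor between -0.01 and 0.018 m and horizontal distance between rod_tip and pan_floor below 0.058 m and y of rod_tip in the frame of pan_floor above 0.015 m and x of rod_tip in the frame of pan_floor between -0.015 and 0.015 m), for 0.03 s.
5. turn 1: the rod's tip is down among the beads, on the red lug's side of the pan (all of step 1), for 0.03 s.
6. turn 2: the rod's tip is down among the beads, a quarter turn clockwise from the lug (all of step 2), for 0.03 s.
7. turn 2: the rod's tip is down among the beads, opposite the lug (all of step 3), for 0.03 s.
8. turn 2: the rod's tip is down among the beads, three quarters of a turn clockwise from the lug (all of step 4), for 0.03 s.
9. turn 2: the rod's tip is down among the beads, on the red lug's side of the pan (all of step 5), for 0.03 s.
At the end, for the whole second after the job is handed in: Rod released, its lower end in the steel pan (within 58 mm of the centre, under 50 mm above the inner floor); blue and orange beads in the pan (centres within 58 mm, under 60 mm above the floor), at least one of them over 15 mm from where it began (horizontal distance between each of rod_tip, bead_blue_center, bead_orange_center and pan_floor below 0.058 m and z of rod_tip in the frame of pan_floor between -0.01 and 0.05 m and z of bead_blue_center in the frame of pan_floor between 0 and 0.06 m and z of bead_orange_center in the frame of pan_floor between 0 and 0.06 m and distance of any of bead_blue_center, bead_orange_center from where it was at the start of the episode above 0.015 m); the robot touches nothing.
It also fails if it takes over 67 s, if anything falls off the work surface, if the arm or the gripper's body presses on something with over 40 N, if the wrist force passes 120 N, or if a joint passes its speed limit or range.

### The arm

A 7-joint arm with a two-finger parallel gripper is mounted at the origin on the work surface. World frame = base frame: x ahead of the robot, y to its left, z up, the work surface at z = 0. Lengths are in m, angles in rad, forces in N, time in s.
With the tool pointing down it reaches from about 0.425 to 1.025 m from the base axis. Payload 3.6 kg.
Tool frame: the origin (TCP) lies midway between the tips of the shut fingers; the grasp point (between the pads) lies 19 mm behind it; z points along the fingers, y is the direction in which the jaws open and shut (so a half turn about z gives the same grasp; the last joint's range is limited). The gripper opens to 85 mm and grips with 20 to 120 N. Pads are 22 mm wide; open, the fingers measure 114 mm over their backs; the gripper's body (76 mm by 85 mm) begins 54 mm behind the grasp point. The pads swing forward as they close: fully open they stand 13 mm farther back than shut.
Start: joints at [1.113, 0.591, 0.048, 1.609, -0.033, 0.943, -0.034], TCP at [0.258, -0.678, 0.231] pointing down, gripper open.
Joint ranges: [-2.69, 2.69], [-0.47, 2.24], [-1.27, 1.36], [0.19, 2.51], [-1.53, 4.68], [0.08, 2.07], [-3.09, 3.09]. Speed limits (rad/s): [2.57, 2.57, 3.14, 3.14, 3.14, 3.14, 3.14].

### API

Orientations are given as a 3x3 rotation matrix whose columns are the frame's x, y, z axes.
In Python, from station import telemetry, vision, workorder gives the robot as it stands.
- The arm moves only by the tool move_arm, never from a script. Its argument "rows" is text: rows parted by semicolons, each of 5 numbers parted by spaces: the shift along the world's x, y, z in cm, then the turn about the world's z in rad, then the opening, from 0 (shut) to 1 (fully open). A call has 1 to 12 rows; each row is the pose to reach, as a shift and turn from the pose commanded when the call began; what a row does not reach only later rows make up. A row lasts 1/10 s, in which the tool goes at most 50 mm and 8.59 degrees, less where a joint would pass 70% of its speed; a pose out of reach is approached as far as the arm can. A call with a gripper value outside its range is refused whole. The fingers move at their own pace and stop on an object; "force" is the grip in N (left out, the last holds). Time passes only in rows, so rows that repeat a pose let the fingers close. It gives the time, the measured TCP pose, the force and the opening at its end, in the units of the state.
- telemetry.state(): the state, without advancing time (a new reading comes with each control period).
- vision.snapshot(name): name is "scene" or "side" or "wrist"; returns the picture (420x560x3 uint8, blue, green, red); there is no depth.
- vision.camera_info(name): a dict with "vertical_fov" (degrees; the focal length in pixels is half the picture's height over the tangent of half this angle, whatever the lens; pixels are square), "cx", "cy" (the principal point, pixels), "camera_from_world" (4x4, takes a point from world to camera coordinates). Camera axes: x right, y down, z forward; pixel columns grow to the right and rows downward; lengths in m; the calibration is good to about 2 mm. A picture is of the moment at which its call begins: read the wrist's pose just before it. camera_info takes no time and is no camera call; for the wrist camera it gives the pose at the moment of the call.
- workorder.sign_off(): hands the job in, once; it reports no verdict.
The state is a dict: "time_s": time; "joint_pos": joint angles; "joint_velocities": joint speeds; "joint_torque": joint torques, N m; "ee_pos": TCP position; "orientation": TCP orientation; "ft_force": force on the tool from outside, world axes, zero at the start; "ft_torque": the same for the moment, N m; "opening": opening from 0.0 (shut) to 1.0 (fully open).
Only numpy, scipy, OpenCV 4.12 (cv2) and the standard library are available. Lean on these libraries where they do the work, as an engineer would, in place of code of your own. Each camera call takes 0.05 s, during which the arm holds its last target. There are 200 camera calls.

## Working session

There is one attempt and no reset: what is moved stays moved. The work goes in short steps, Python scripts to look and compute and a tool call to move; the robot and the scene stay as the last step left them, time stands still between calls to the robot, and variables do not carry over. Pictures are saved under pics/ and viewed, about 8 in all and at most 12, crops included, and the job is handed in when it is done.

Besides the shell and the picture viewer there is one more tool, called after ">>>" as a command line: name --argument value ..., lists and objects as JSON in quotes. move_arm: Moves the arm, as the interface text tells. Its arguments: {"type":"object","properties":{"rows":{"type":"string"},"force":{"type":"number"}},"required":["rows"]}

```bash
mkdir -p pics
cat > h.py <<'E'
import numpy as np, cv2
from station import telemetry, vision, workorder
def cam(n):
    i=vision.camera_info(n); f=210/np.tan(np.radians(i["vertical_fov"])/2); return f,i["cx"],i["cy"],np.array(i["camera_from_world"])
def ray(c,u,v):
    f,cx,cy,T=c; R=T[:3,:3]; d=R.T@np.array([(u-cx)/f,(v-cy)/f,1]); return -R.T@T[:3,3], d/np.linalg.norm(d)
def plane(c,u,v,z):
    o,d=ray(c,u,v); return o+d*(z-o[2])/d[2]
def tri(c1,p1,c2,p2):
    o1,d1=ray(c1,*p1); o2,d2=ray(c2,*p2)
    t=np.linalg.lstsq(np.c_[d1,-d2],o2-o1,rcond=None)[0]; a=o1+t[0]*d1; b=o2+t[1]*d2
    return (a+b)/2, np.linalg.norm(a-b)
def proj(c,p):
    f,cx,cy,T=c; q=T[:3,:3]@np.array(p)+T[:3,3]; return np.array([f*q[0]/q[2]+cx,f*q[1]/q[2]+cy])
E
python3 - <<'E'
from h import *
print(telemetry.state())
for n in("scene","side"):
    im=vision.snapshot(n); cv2.imwrite(f"pics/{n}0.png",im); c=cam(n); print(n,c[:3],ray(c,280,210))
E
```

```text
{'time_s': 0.0, 'joint_pos': array([ 1.11348638,  0.59211369,  0.04832413,  1.60984423, -0.03330457,
        0.94270066, -0.03369162]), 'joint_velocities': array([ 0.00140734, -0.00086849,  0.00096827, -0.00121801,  0.00056562,
        0.00089696,  0.00021915]), 'joint_torque': array([-5.09962356e-04, -5.48691094e+01,  1.54659569e+00, -1.98128146e+01,
        9.42625600e-03,  8.77026032e-03, -1.22559275e-06]), 'ee_pos': array([ 0.2576764 , -0.6767674 ,  0.23013729]), 'orientation': array([[ 9.34524523e-01,  3.55897526e-01, -9.31130077e-04],
       [ 3.55898718e-01, -9.34522263e-01,  2.05990790e-03],
       [-1.37045663e-04, -2.25642244e-03, -9.99997445e-01]]), 'ft_force': array([-0.71649196, -0.7609253 , -0.58260889]), 'ft_torque': array([-0.030115  ,  0.02531969,  0.04528837]), 'opening': 0.9976108064847313}
scene (np.float64(382.297111263437), 283.6304906372767, 197.31776039568052) (array([ 1.03077162, -0.56163468,  0.6995667 ]), array([-0.53656895,  0.54291024, -0.64602031]))
side (np.float64(477.1186118805792), 280.1889676041074, 208.38059742546577) (array([0.20410862, 0.91907236, 0.84920809]), array([ 0.24754723, -0.76243137, -0.59784511]))
```

View pics/scene0.png

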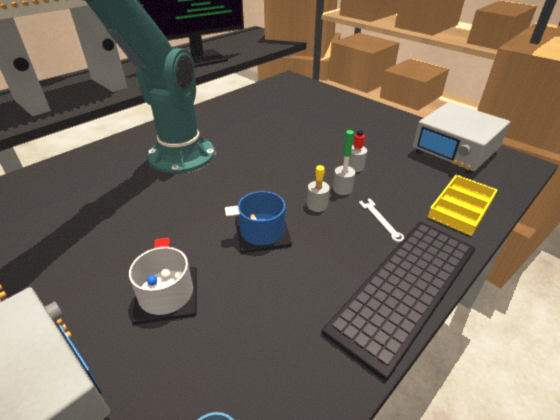

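View pics/side0.png

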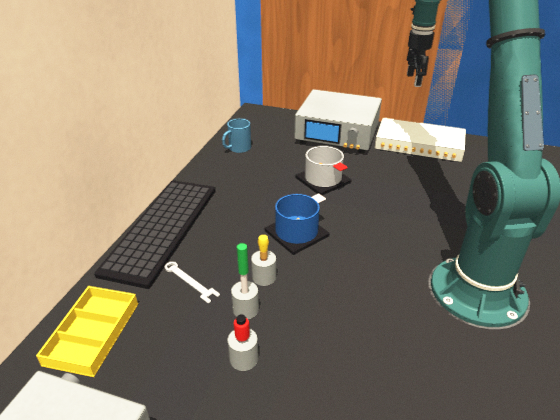

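The scene view shows the rod (green handle about (349,143)) between the yellow brush and the red screwdriver, and the steel pan at about (162,280) with its red lug at (162,243). In the side view the handle is at (242,258), the pan at (324,166) and the lug at (340,167).

```bash
python3 - <<'E'
from h import *
E={}
for n in("scene","side"):
    im=cv2.imread(f"pics/{n}0.png"); c=cam(n); h=cv2.cvtColor(im,cv2.COLOR_BGR2HSV)
    def big(lo,hi,roi):
        m=cv2.inRange(h,lo,hi); k=np.zeros_like(m); x0,y0,x1,y1=roi; k[y0:y1,x0:x1]=m[y0:y1,x0:x1]; return k
    r=(325,110,375,180) if n=="scene" else (220,225,270,300)
    g=big((45,120,40),(75,255,255),r); ys,xs=np.nonzero(g)
    pts=np.c_[xs,ys].astype(np.float32); (cx,cy),(w,hh),a=cv2.minAreaRect(pts)
    vx,vy,x0,y0=cv2.fitLine(pts,cv2.DIST_L2,0,.01,.01).ravel()
    t=(pts-[x0,y0])@[vx,vy]; s=np.sign(vy)
    top=np.array([x0,y0])+ (t.min() if s>0 else t.max())*np.array([vx,vy]); bot=np.array([x0,y0])+(t.max() if s>0 else t.min())*np.array([vx,vy])
    r=(140,225,185,255) if n=="scene" else (325,155,352,178)
    lug=big((0,150,80),(8,255,255),r)|big((172,150,80),(180,255,255),r); ys,xs=np.nonzero(lug); L=(xs.mean(),ys.mean())
    print(n,"green",top,bot,w,hh,"lug",L,len(xs),plane(c,*L,.095))
    E[n]=(c,top,bot,L)
    r=(120,225,205,320) if n=="scene" else (295,135,355,195)
    x0,y0,x1,y1=r; cv2.imwrite(f"pics/pan_{n}.png",cv2.resize(im[y0:y1,x0:x1],None,fx=6,fy=6,interpolation=cv2.INTER_CUBIC))
a,b=E["scene"],E["side"]
for i in(1,2,3): print(tri(a[0],a[i],b[0],b[i]))
E
python3 -c "
import cv2,numpy as np
a=cv2.imread('pics/pan_scene.png');b=cv2.imread('pics/pan_side.png')
b=cv2.resize(b,(300,300));o=np.zeros((570,800,3),np.uint8);o[:a.shape[0],:a.shape[1]]=a[:570,:510][:570];
o[:300,510:800]=b[:,:290];cv2.imwrite('pics/pans.png',o)"
```

```text
scene green [349.7312  129.83305] [346.3956  155.18362] 7.31804895401001 25.55115509033203 lug (np.float64(161.42372881355934), np.float64(242.0)) 118 [ 0.4185447  -0.31599536  0.095     ]
side green [241.26424 242.91983] [243.24217 274.11148] 31.277454376220703 9.903339385986328 lug (np.float64(340.0821917808219), np.float64(166.3972602739726)) 73 [ 0.41252694 -0.30856296  0.095     ]
(array([0.51433157, 0.2279427 , 0.20160751]), np.float64(0.002808674879666881))
(array([0.51136986, 0.23278286, 0.11744051]), np.float64(0.0016743298200238535))
(array([ 0.41389772, -0.31447404,  0.09098899]), np.float64(0.0009312178294309197))
```

View pics/pans.png

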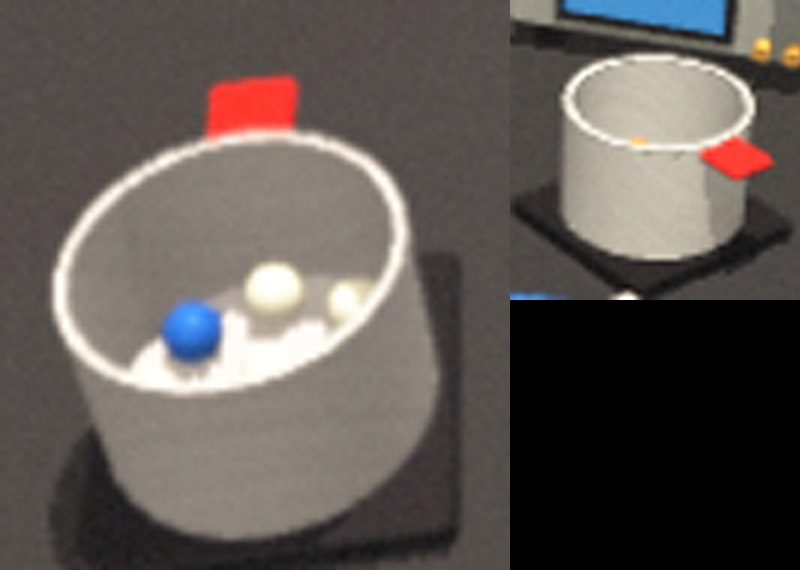

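Run:
```python
from h import *
c=cam("scene"); s=cam("side")
P=[(53,290),(140,160),(250,130),(340,145),(395,190),(410,235),(300,368),(200,392),(110,370),(70,335)]
w=np.array([plane(c,120+x/6,225+y/6,.095)[:2] for x,y in P])
A=np.c_[2*w,np.ones(len(w))]; q=np.linalg.lstsq(A,(w**2).sum(1),rcond=None)[0]; print("scene",q[:2],np.sqrt(q[2]+q[:2]@q[:2]))
# side: 5x, offset 295,135, x displayed -510
P=[(562,95),(600,65),(660,52),(720,66),(755,100),(735,135),(660,152),(590,135)]
w=np.array([plane(s,295+(x-510)/5,135+y/5,.095)[:2] for x,y in P])
A=np.c_[2*w,np.ones(len(w))]; q=np.linalg.lstsq(A,(w**2).sum(1),rcond=None)[0]; print("side",q[:2],np.sqrt(q[2]+q[:2]@q[:2]))
b=plane(c,120+192/6,225+332/6,.031); print("blue",b)
print("red",tri(c,(360,133),s,(241,318)),"yel",tri(c,(320,167),s,(264,236)))
print(cam("wrist"),ray(cam("wrist"),280,210))
```

```text
scene [ 0.47819169 -0.35912274] 0.05898746691109799
side [ 0.4719978  -0.35927371] 0.060612616864997124
blue [ 0.44297219 -0.36886213  0.031     ]
red (array([0.46899908, 0.35479009, 0.12505992]), np.float64(0.004779722647879723)) yel (array([0.50752043, 0.11526462, 0.13201664]), np.float64(0.006383514743008816))
(np.float64(329.76830606344566), 278.44831409237975, 216.20826436632362, array([[ 0.35597183, -0.93449226, -0.00287619, -0.72396232],
       [-0.88780013, -0.33914317,  0.31111547, -0.04187719],
       [-0.29171043, -0.10819486, -0.95036777,  0.38102762],
       [ 0.        ,  0.        ,  0.        ,  1.        ]])) (array([ 0.33168135, -0.64951431,  0.37306276]), array([-0.27327015, -0.10618726, -0.95605841]))
```

>>> move_arm --rows "3.5 4 2 0 1;6.5 8 4 0 1;9.5 12 4 0 1;12.5 16 4 0 1;15.5 20 4 0 1;18.5 24 4 0 1;20.5 28 4 0 1;21.5 31 4 0 1;21.7 31.8 4 0 1;21.7 31.8 4 0 1"

```text
time_s: 1.1
ee_pos: [0.4755, -0.3575, 0.271]
orientation: [[0.933, 0.359, -0.001], [0.359, -0.933, 0.001], [-0.0, -0.001, -1.0]]
ft_force: [-0.6, -0.9, 0.1]
opening: 1.002
```

Run:
```python
from h import *
s=telemetry.state(); c=cam("wrist"); im=vision.snapshot("wrist"); cv2.imwrite("pics/w1.png",im); np.save("c1.npy",np.array([c[0],c[1],c[2]]));np.save("T1.npy",c[3]); print(s["ee_pos"],s["time_s"],s["joint_pos"])
```

```text
[ 0.47554135 -0.35748974  0.27100351] 1.1 [ 5.69916054e-01  3.83317859e-01 -1.61030568e-03  1.87055865e+00
  2.23129913e-04  8.88754577e-01 -6.34792197e-01]
```

View pics/w1.png

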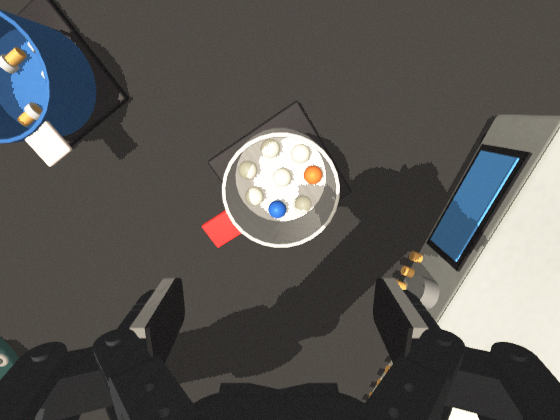

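The wrist view shows the pan's rim centred at about (281,188), the lug at (222,229), blue at (277,209) and orange at (313,175), with all eight beads in the pan.

Run:
```python
from h import *
a=np.load("c1.npy"); c=(a[0],a[1],a[2],np.load("T1.npy")); im=cv2.imread("pics/w1.png")
h=cv2.cvtColor(im,cv2.COLOR_BGR2HSV); m=cv2.inRange(h,(0,150,80),(8,255,255))|cv2.inRange(h,(172,150,80),(180,255,255)); ys,xs=np.nonzero(m[205:255,195:245]); L=(xs.mean()+195,ys.mean()+205)
l=plane(c,*L,.091)
w=np.array([plane(c,x,y,.095)[:2] for x,y in[(222,188),(341,190),(282,129),(281,247),(238,148),(325,231),(322,148)]])
A=np.c_[2*w,np.ones(len(w))]; q=np.linalg.lstsq(A,(w**2).sum(1),rcond=None)[0]; print(q[:2],np.sqrt(q[2]+q[:2]@q[:2]))
d=l[:2]-q[:2]; print("lug",L,l,np.linalg.norm(d),np.degrees(np.arctan2(d[1],d[0])))
for n,p in(("blue",(277,209)),("or",(313,175)),("wc",(282,177))): print(n,plane(c,*p,.031))
```

```text
[ 0.47611317 -0.36044188] 0.05958396082062936
lug (np.float64(220.10141206675223), np.float64(229.2849807445443)) [ 0.41513722 -0.31552244  0.091     ] 0.07573521777825903 143.62187096299002
blue [ 0.44005373 -0.36919589  0.031     ]
or [ 0.49417512 -0.39366594  0.031     ]
wc [ 0.47886904 -0.3605955   0.031     ]
```

>>> move_arm --rows "0.5 4.9 0 0 1;0.9 9.8 0 0 1;1.3 14.7 0 0 1;1.7 19.6 0 0 1;2.1 24.5 0 0 1;2.5 29.4 0 0 1;2.7 34.3 0 0 1;3 39.2 0 0 1;3.3 44.1 0 0 1;3.5 49 0 0 1;3.7 53.5 0 0 1;3.7 55 0 0 1"

```text
time_s: 2.35
ee_pos: [0.5133, 0.1942, 0.2716]
orientation: [[0.934, 0.358, 0.002], [0.358, -0.934, 0.003], [0.003, -0.002, -1.0]]
ft_force: [-0.3, -0.8, 0.0]
opening: 1.002
```

>>> move_arm --rows "0 2 0 0 1;0 3.7 0 0 1;0 3.7 0 0 1;0 3.7 0 0 1"

```text
time_s: 2.75
ee_pos: [0.5125, 0.2257, 0.2711]
orientation: [[0.935, 0.354, -0.0], [0.354, -0.935, -0.001], [-0.001, 0.001, -1.0]]
ft_force: [-0.3, 0.1, 0.5]
opening: 0.998
```

Run:
```python
from h import *
s=telemetry.state(); c=cam("wrist"); im=vision.snapshot("wrist"); cv2.imwrite("pics/w2.png",im); print(s["ee_pos"],s["time_s"],s["joint_pos"])
p=s["ee_pos"]
for q in([.5143,.2279,.196],[.5114,.2328,.121]): print(proj(c,q))
h=cv2.cvtColor(im,cv2.COLOR_BGR2HSV); m=cv2.inRange(h,(45,120,30),(75,255,255)); ys,xs=np.nonzero(m); print(xs.min(),xs.max(),ys.min(),ys.max())
```

```text
[0.51251818 0.22570754 0.27108118] 2.75 [-0.33958632  0.34418059 -0.20252778  1.9377483   0.09031062  0.86908415
 -1.79778441]
[275.83386379 223.06761525]
[270.31120989 196.96840111]
256 285 187 236
```

View pics/w2.png

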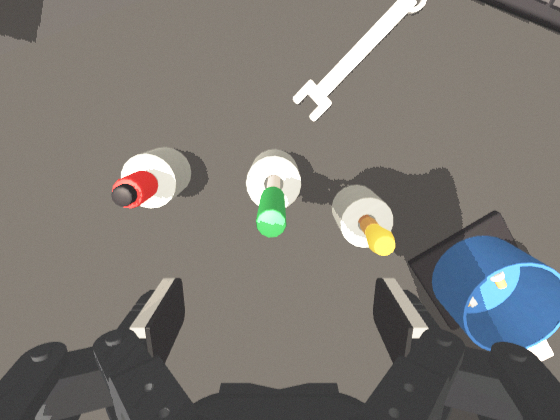

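The handle's top disc is centred at (271,223) and its lower end at about (273,191); red lies well to the left and yellow to the right, both clear of the fingers.

Run:
```python
from h import *
c=cam("wrist"); print(plane(c,271,223,.195),plane(c,273,191,.121),plane(c,274,184,.066)); print(telemetry.state()["ee_pos"])
```

```text
[0.51273782 0.23052164 0.195     ] [0.51746089 0.23198119 0.121     ] [0.51213341 0.2297459  0.066     ]
[0.51247558 0.22525165 0.27108881]
```

>>> move_arm --rows "0.1 0.4 -4 0 1;0.1 0.4 -8 0 1;0.1 0.4 -11 0 1;0.1 0.4 -12 0 1;0.1 0.4 -12 0 1;0.1 0.4 -12 0 0.1;0.1 0.4 -12 0 0.1;0.1 0.4 -12 0 0.1;0.1 0.4 -12 0 0.1;0.1 0.4 -12 0 0;0.1 0.4 -12 0 0;0.1 0.4 -12 0 0" --force 80

```text
time_s: 4.0
ee_pos: [0.5136, 0.2318, 0.1521]
orientation: [[0.935, 0.356, 0.001], [0.356, -0.935, 0.001], [0.002, -0.0, -1.0]]
ft_force: [-0.2, 0.4, 5.7]
opening: 0.237
```

>>> move_arm --rows "0 0 0.5 0 0;0 0 1.5 0 0;0 0 3 0 0;0 0 4.5 0 0;0 0 6 0 0;0 0 7.5 0 0;0 0 9 0 0;0 0 10.5 0 0;0 0 11 0 0;0 0 11 0 0"

```text
time_s: 5.0
ee_pos: [0.5132, 0.2316, 0.2621]
orientation: [[0.935, 0.356, 0.001], [0.356, -0.935, 0.001], [0.002, -0.0, -1.0]]
ft_force: [0.7, 0.2, -0.7]
opening: 0.236
```

Run:
```python
from h import *
ims=[]
s=telemetry.state(); p=s["ee_pos"]; print(p,s["opening"],s["ft_force"])
for n in("scene","side"):
    im=vision.snapshot(n); c=cam(n); cv2.imwrite(f"pics/{n}_lift.png",im); u,v=proj(c,p-[0,0,.07]).astype(int); print(n,u,v)
    ims.append(cv2.resize(im[v-50:v+50,u-33:u+33],(396,600),interpolation=cv2.INTER_CUBIC))
cv2.imwrite("pics/lift.png",np.hstack(ims))
```

```text
[0.51321609 0.23160431 0.26214978] 0.2355816716202908 [ 0.66617137  0.17007711 -0.66536167]
scene 349 132
side 240 247
```

View pics/lift.png

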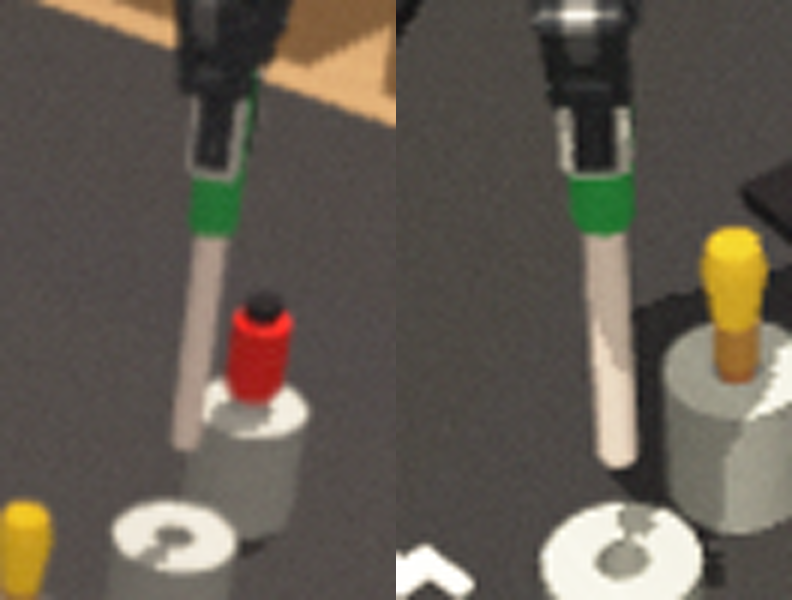

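The rod is clear of its socket and held, with a slight lean. Its tip is at crop (185,447) in the scene view and (617,465) in the side view.

Run:
```python
from h import *
c=cam("scene"); s=cam("side")
p=telemetry.state()["ee_pos"];print(p)
for a,b in(((185,449),(617-396,467)),((210,236),(604-396,232))):
    q=tri(c,(316+a[0]/6,82+a[1]/6),s,(207+b[0]/6,197+b[1]/6)); print(q, q[0]-p)
```

```text
[0.51248357 0.2311464  0.2607993 ]
(array([0.51239386, 0.23155388, 0.1133338 ]), np.float64(0.004946038972705553)) [-8.97107663e-05  4.07481872e-04 -1.47465504e-01]
(array([0.51153516, 0.23182391, 0.2247574 ]), np.float64(0.004312037280153961)) [-0.00094841  0.00067751 -0.0360419 ]
```

Run:
```python
from h import *
a=np.load("c1.npy"); c=(a[0],a[1],a[2],np.load("T1.npy")); t=np.radians(143.6)
X=np.array([np.cos(t),np.sin(t)]);Y=np.array([-X[1],X[0]]);C=np.array([.476,-.360])
for p in[(271,149),(301,153),(248,170),(282,177),(313,175),(255,196),(277,209),(303,204)]:
    w=plane(c,*p,.031)[:2]-C; print(p,(np.round([w@X*1000,w@Y*1000])))
for th in range(0,-361,-30):
    r=.030;x,y=r*np.cos(np.radians(th)),r*np.sin(np.radians(th)); d=x*X+y*Y; print(th,np.round(d*100,2))
```

```text
(271, 149) [ -9. -35.]
(301, 153) [-36. -13.]
(248, 170) [ 26. -30.]
(282, 177) [-3. -1.]
(313, 175) [-35.  16.]
(255, 196) [37.  1.]
(277, 209) [23. 29.]
(303, 204) [-6. 40.]
0 [-2.41  1.78]
-30 [-1.2   2.75]
-60 [0.33 2.98]
-90 [1.78 2.41]
-120 [2.75 1.2 ]
-150 [ 2.98 -0.33]
-180 [ 2.41 -1.78]
-210 [ 1.2  -2.75]
-240 [-0.33 -2.98]
-270 [-1.78 -2.41]
-300 [-2.75 -1.2 ]
-330 [-2.98  0.33]
-360 [-2.41  1.78]
```

>>> move_arm --rows "0 0 2 0 0;0 0 4 0 0;0 -1.5 4.5 0 0;0 -5 4.5 0 0;0 -9 4.5 0 0;-0.5 -13.5 4.5 0 0;-1 -18 4.5 0 0;-1.5 -22.5 4.5 0 0;-2 -27 4.5 0 0;-2.5 -31.5 4.5 0 0;-3 -36 4.5 0 0;-3.5 -40.5 4.5 0 0"

```text
time_s: 6.3
ee_pos: [0.4757, -0.1762, 0.3051]
orientation: [[0.935, 0.355, -0.002], [0.355, -0.935, 0.0], [-0.002, -0.001, -1.0]]
ft_force: [0.7, -0.7, -1.6]
opening: 0.241
```

>>> move_arm --rows "-0.5 -4.5 0 0 0;-1 -9 0 0 0;-1.5 -13 0 0 0;-2 -16 0 0 0;-2.3 -18 0 0 0;-2.3 -18.6 0 0 0;-2.3 -18.6 0 0 0;-2.3 -18.6 0 0 0;-2.3 -18.6 0 0 0"

```text
time_s: 7.2
ee_pos: [0.4554, -0.3577, 0.306]
orientation: [[0.934, 0.358, -0.0], [0.358, -0.934, 0.001], [0.0, -0.001, -1.0]]
ft_force: [0.0, 0.1, -0.7]
opening: 0.239
```

Run:
```python
from h import *
ims=[]
s=telemetry.state(); p=s["ee_pos"]; print(p,s["opening"],s["ft_force"],s["time_s"])
for n in("scene","side"):
    im=vision.snapshot(n); c=cam(n); cv2.imwrite(f"pics/{n}_pan.png",im); u,v=proj(c,p-[0,0,.12]).astype(int); print(n,u,v)
    ims.append(cv2.resize(im[v-50:v+50,u-33:u+33],(396,600),interpolation=cv2.INTER_CUBIC))
cv2.imwrite("pics/overpan.png",np.hstack(ims))
```

```text
[ 0.45540017 -0.357653    0.3060396 ] 0.2388684581072327 [ 0.0290339   0.13537729 -0.71299508] 7.2
scene 143 229
side 331 129
```

View pics/overpan.png

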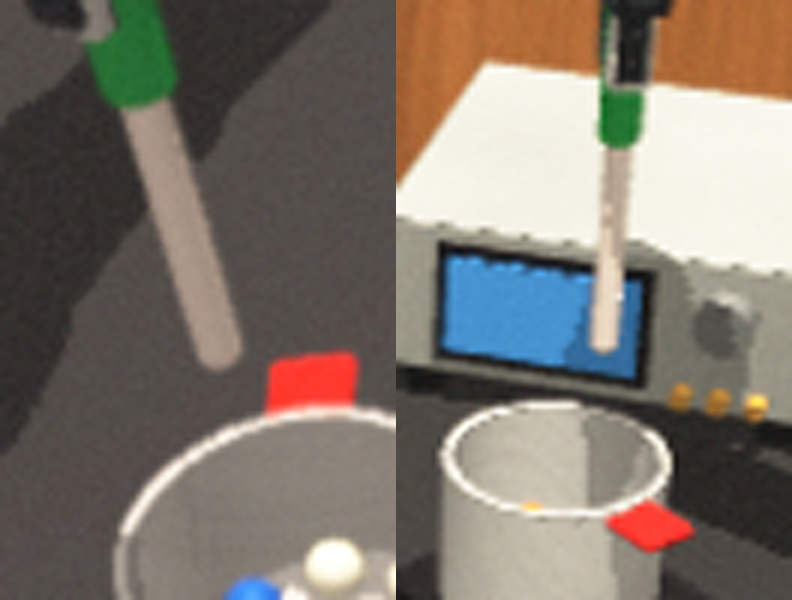

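The rod hangs over the pan with its tip at crop (218,368) in the scene view and (603,353) in the side view.

Run:
```python
from h import *
c=cam("scene"); s=cam("side"); p=telemetry.state()["ee_pos"];print(p)
for a,b in(((220,369),(603-396,353)),((148,106),(620-396,146))):
    q=tri(c,(110+a[0]/6,179+a[1]/6),s,(298+b[0]/6,79+b[1]/6)); print(q, q[0]-p)
```

```text
[ 0.45546182 -0.35810146  0.30631261]
(array([ 0.45393098, -0.36004979,  0.15707899]), np.float64(0.004383867281022959)) [-0.00153084 -0.00194832 -0.14923363]
(array([ 0.45377918, -0.35846475,  0.26891892]), np.float64(0.007002404280045659)) [-0.00168265 -0.00036329 -0.03739369]
```

>>> move_arm --rows "0.1 0 -4 0 0;0.1 0 -8 0 0;0.1 0 -10 0 0;0.1 0 -10.6 0 0;0.1 0 -11.2 0 0;0.1 0 -11.8 0 0;0.1 0 -12.4 0 0;0.1 0 -13 0 0;0.1 0 -13 0 0;0.1 0 -13 0 0"

```text
time_s: 8.3
ee_pos: [0.456, -0.3597, 0.1764]
orientation: [[0.935, 0.356, 0.0], [0.356, -0.935, -0.0], [0.0, 0.0, -1.0]]
ft_force: [0.2, -0.5, -0.8]
opening: 0.236
```

>>> move_arm --rows "0 0.3 -0.1 0 0;0 0.7 -0.2 0 0;0 1 -0.2 0 0;-0.1 1.3 -0.2 0 0;-0.1 1.6 -0.2 0 0;-0.1 1.6 -0.2 0 0;-0.1 1.6 -0.2 0 0"

```text
time_s: 9.0
ee_pos: [0.4551, -0.3436, 0.1744]
orientation: [[0.934, 0.356, 0.0], [0.356, -0.934, -0.0], [0.0, 0.0, -1.0]]
ft_force: [0.1, 0.2, -0.6]
opening: 0.235
```

>>> move_arm --rows "0.5 0.5 0 0 0;1.1 0.9 0 0 0;1.8 1.1 0 0 0;2.5 1.1 0 0 0;3.2 0.9 0 0 0;3.8 0.6 0 0 0;4.3 0.1 0 0 0;4.6 -0.5 0 0 0;4.8 -1.2 0 0 0;4.9 -1.9 0 0 0;4.7 -2.6 0 0 0;4.3 -3.2 0 0 0"

```text
time_s: 10.2
ee_pos: [0.4974, -0.3759, 0.174]
orientation: [[0.935, 0.356, -0.001], [0.356, -0.935, 0.001], [-0.001, -0.001, -1.0]]
ft_force: [-1.2, -0.0, -1.0]
opening: 0.237
```

Run:
```python
from h import *
s=telemetry.state(); p=s["ee_pos"]; print(p,s["opening"],s["ft_force"],s["time_s"])
ims=[]
for n in("scene","side"):
    im=vision.snapshot(n); c=cam(n); u,v=proj(c,[.476,-.36,.11]).astype(int); print(n,u,v)
    ims.append(cv2.resize(im[v-60:v+40,u-33:u+33],(396,600),interpolation=cv2.INTER_CUBIC))
cv2.imwrite("pics/half.png",np.hstack(ims))
```

```text
[ 0.49736912 -0.37594626  0.17403779] 0.23672128738995224 [-1.16905748 -0.02626149 -0.95420769] 10.2
scene 156 261
side 323 150
```

View pics/half.png

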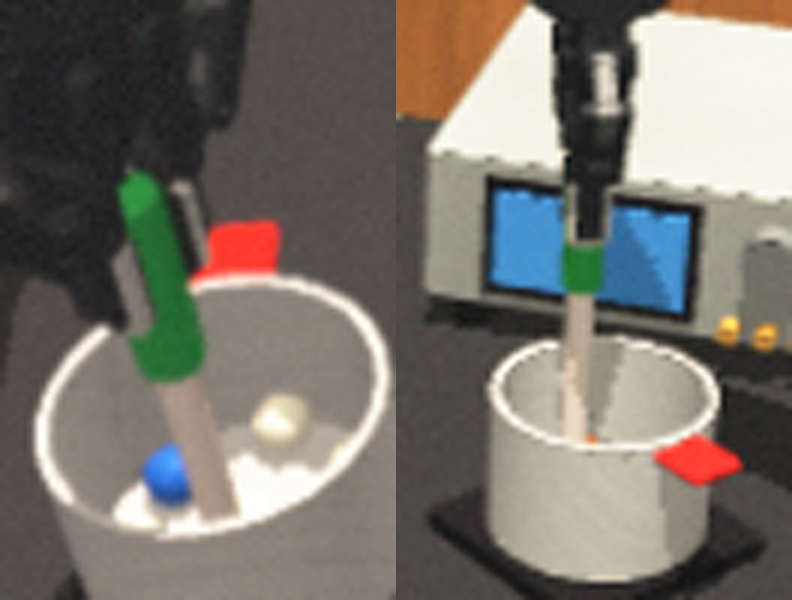

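The rod is in the pan opposite the lug, held firmly, with the blue bead beside it. I'll carry on with the stirring.

>>> move_arm --rows "-0.5 -0.5 0 0 0;-1.1 -0.9 0 0 0;-1.8 -1.1 0 0 0;-2.5 -1.1 0 0 0;-3.2 -0.9 0 0 0;-3.8 -0.6 0 0 0;-4.3 -0.1 0 0 0;-4.6 0.5 0 0 0;-4.8 1.2 0 0 0;-4.9 1.9 0 0 0;-4.7 2.6 0 0 0;-4.3 3.2 0 0 0"

```text
time_s: 11.5
ee_pos: [0.4546, -0.3426, 0.1742]
orientation: [[0.934, 0.356, -0.001], [0.356, -0.934, 0.001], [-0.001, -0.001, -1.0]]
ft_force: [0.5, -0.9, -0.2]
opening: 0.24
```

>>> move_arm --rows "0 0 0 0 0;0.5 0.5 0 0 0;1.1 0.9 0 0 0;1.8 1.1 0 0 0;2.5 1.1 0 0 0;3.2 0.9 0 0 0;3.8 0.6 0 0 0;4.3 0.1 0 0 0;4.6 -0.5 0 0 0;4.8 -1.2 0 0 0;4.9 -1.9 0 0 0;4.7 -2.6 0 0 0"

```text
time_s: 12.7
ee_pos: [0.5019, -0.37, 0.1742]
orientation: [[0.935, 0.356, -0.0], [0.356, -0.935, 0.001], [-0.0, -0.001, -1.0]]
ft_force: [-0.8, 1.3, 0.7]
opening: 0.241
```

>>> move_arm --rows "-0.4 -0.6 0 0 0;-0.4 -0.6 0 0 0;-0.9 -1.1 0 0 0;-1.5 -1.5 0 0 0;-2.2 -1.7 0 0 0;-2.9 -1.7 0 0 0;-3.6 -1.5 0 0 0;-4.2 -1.2 0 0 0;-4.7 -0.7 0 0 0;-5 -0.1 0 0 0;-5.2 0.6 0 0 0;-5.3 1.3 0 0 0"

```text
time_s: 13.9
ee_pos: [0.4495, -0.3562, 0.1745]
orientation: [[0.934, 0.356, 0.002], [0.356, -0.934, -0.001], [0.001, 0.001, -1.0]]
ft_force: [1.5, -1.7, -0.4]
opening: 0.241
```

>>> move_arm --rows "0.2 0.7 0 0 0;0.6 1.3 0 0 0;0.6 1.3 0 0 0;0.6 1.3 0 0 0"

```text
time_s: 14.3
ee_pos: [0.4551, -0.3433, 0.1742]
orientation: [[0.934, 0.357, -0.001], [0.357, -0.934, 0.0], [-0.0, -0.0, -1.0]]
ft_force: [0.3, 0.1, -0.4]
opening: 0.235
```

Run:
```python
from h import *
s=telemetry.state(); p=s["ee_pos"]; print(p,s["opening"],s["ft_force"],s["time_s"])
ims=[]
for n in("scene","side"):
    im=vision.snapshot(n); c=cam(n); u,v=proj(c,[.476,-.36,.11]).astype(int); print(n,u,v)
    ims.append(cv2.resize(im[v-60:v+40,u-33:u+33],(396,600),interpolation=cv2.INTER_CUBIC))
cv2.imwrite("pics/full.png",np.hstack(ims))
```

```text
[ 0.45508859 -0.34325687  0.17417247] 0.23496053392822674 [ 0.30093234  0.07540306 -0.4307959 ] 14.3
scene 156 261
side 323 150
```

View pics/full.png

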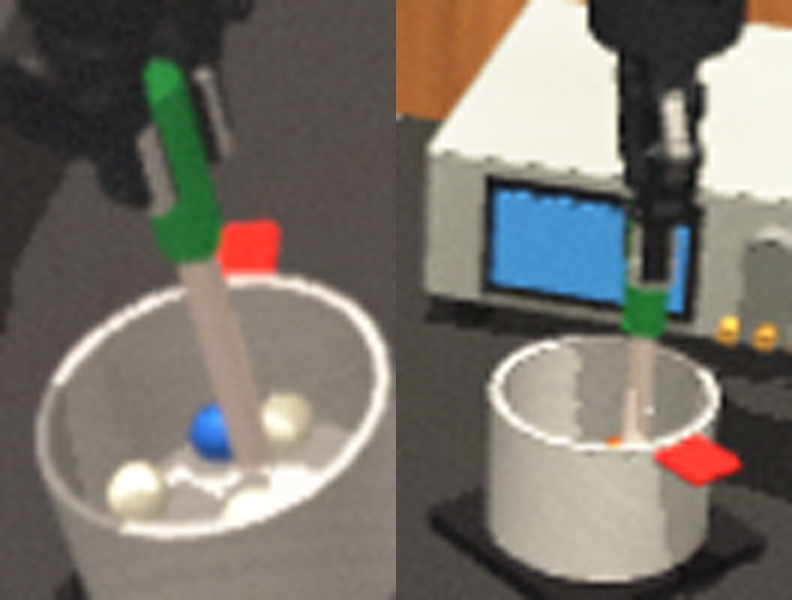

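Two turns are done, ending at the lug. I'll lift above the beads, move to the wall away from the robot, and lean the rod over the rim there so that it rests stably with its tip against the opposite wall.

>>> move_arm --rows "0 0 1 0 0;0 0 2 0 0;0 0 2.7 0 0;1.5 0 2.7 0 0;3 0 2.7 0 0;4.5 0 2.7 0 0;5.8 0 2.7 0 0;6.4 0 2.7 0 0;6.4 0 2.7 0 0;6.4 0 2.7 0 0" --force 30

```text
time_s: 15.4
ee_pos: [0.5185, -0.3435, 0.2009]
orientation: [[0.935, 0.356, -0.001], [0.356, -0.935, 0.0], [-0.001, -0.001, -1.0]]
ft_force: [-1.1, -0.0, -1.1]
opening: 0.235
```

Run:
```python
from h import *
s=telemetry.state(); print(s["ee_pos"],s["ft_force"],s["opening"])
for n in("wrist","scene"):
    c=cam(n); im=vision.snapshot(n); cv2.imwrite(f"pics/b_{n}.png",im); h=cv2.cvtColor(im,cv2.COLOR_BGR2HSV)
    for k,lo,hi in(("blue",(105,150,60),(125,255,255)),("orange",(6,170,100),(20,255,255))):
        m=cv2.inRange(h,lo,hi); N,l,st,ce=cv2.connectedComponentsWithStats(m)
        for i in range(1,N):
            if st[i,4]>=8:
                w=plane(c,*ce[i],.031)
                if np.hypot(w[0]-.476,w[1]+.36)<.07: print(n,k,ce[i].round(),st[i,4],w.round(4))
```

```text
[ 0.51850953 -0.34352433  0.20086032] [-1.13226796 -0.01681619 -1.10797384] 0.23460251232812473
wrist blue [251. 261.] 72 [ 0.4404 -0.3433  0.031 ]
wrist orange [317. 249.] 112 [ 0.4773 -0.4019  0.031 ]
scene blue [159. 272.] 61 [ 0.4344 -0.3457  0.031 ]
```

Blue has moved about 25 mm and orange about 19 mm. Now I'll tilt the rod over the rim.

>>> move_arm --rows "1.2 0.4 -0.1 0 0;2.3 0.9 -0.2 0 0;3.2 1.2 -0.7 0 0;4 1.5 -1.3 0 0;4.4 1.7 -2.3 0 0;4.7 1.8 -3.4 0 0;4.7 1.8 -3.4 0 0"

```text
time_s: 16.2
ee_pos: [0.5653, -0.3244, 0.1647]
orientation: [[0.934, 0.356, -0.003], [0.356, -0.934, 0.002], [-0.002, -0.003, -1.0]]
ft_force: [-2.5, -0.9, -0.7]
opening: 0.239
```

>>> move_arm --rows "0 0 -0.6 0 0;-0.1 0 -1.2 0 0;-0.1 0 -1.8 0 0;-0.1 0 -2.3 0 0;-0.1 0 -2.8 0 0;-0.1 0 -3.4 0 0;-0.2 -0.1 -3.8 0 0;-0.2 -0.1 -4.3 0 0;-0.2 -0.1 -4.3 0 0"

```text
time_s: 17.1
ee_pos: [0.5656, -0.3277, 0.1255]
orientation: [[0.935, 0.356, 0.004], [0.356, -0.935, -0.002], [0.003, 0.004, -1.0]]
ft_force: [-1.6, -2.0, 5.6]
opening: 0.239
```

Run:
```python
from h import *
s=telemetry.state(); p=s["ee_pos"]; print(p,s["opening"],s["ft_force"],s["time_s"])
ims=[]
for n in("scene","side"):
    im=vision.snapshot(n); c=cam(n); u,v=proj(c,[.49,-.355,.10]).astype(int); print(n,u,v)
    ims.append(cv2.resize(im[v-45:v+45,u-40:u+40],(400,450),interpolation=cv2.INTER_CUBIC))
cv2.imwrite("pics/lean.png",np.hstack(ims))
```

```text
[ 0.56561481 -0.32774869  0.12551787] 0.23920793311384744 [-1.56845956 -2.03577553  5.6243302 ] 17.1
scene 163 267
side 319 153
```

View pics/lean.png

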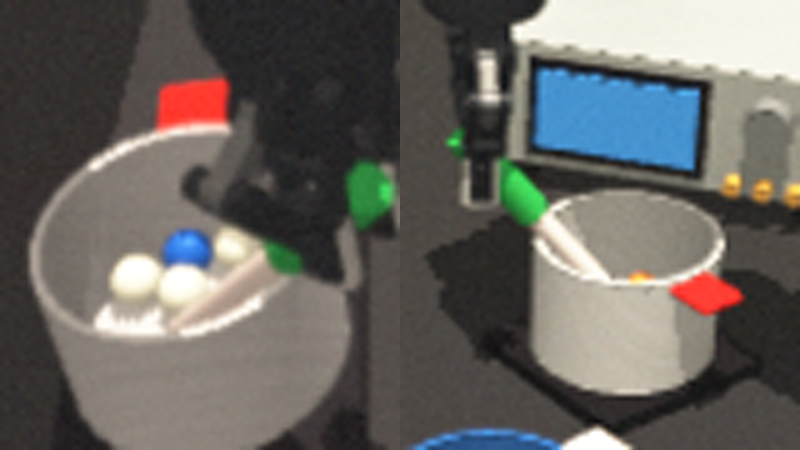

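The rod leans over the rim as planned, tip inside and beads in the pan. I'll push the tip on to the opposite wall.

>>> move_arm --rows "-0.2 -0.1 -0.3 0 0;-0.4 -0.2 -0.7 0 0;-0.6 -0.2 -1 0 0;-0.9 -0.3 -1.2 0 0;-1.2 -0.4 -1.4 0 0;-1.2 -0.4 -1.4 0 0;-1.2 -0.4 -1.4 0 0"

```text
time_s: 17.9
ee_pos: [0.5641, -0.3305, 0.1157]
orientation: [[0.933, 0.359, 0.023], [0.359, -0.933, -0.005], [0.019, 0.013, -1.0]]
ft_force: [8.3, 1.9, 14.0]
opening: 0.237
```

Run:
```python
from h import *
s=telemetry.state(); p=s["ee_pos"]; print(p,s["opening"],s["ft_force"],s["time_s"])
im=vision.snapshot("scene"); c=cam("scene"); u,v=proj(c,[.48,-.36,.09]).astype(int); print(u,v)
a=cv2.resize(im[v-45:v+45,u-40:u+40],(480,540),interpolation=cv2.INTER_CUBIC)
cv2.imwrite("pics/lean2.png",a)
```

```text
[ 0.56413906 -0.33051869  0.11569251] 0.23673550614366465 [ 8.29507234  1.87264109 14.0192738 ] 17.9
159 269
```

View pics/lean2.png

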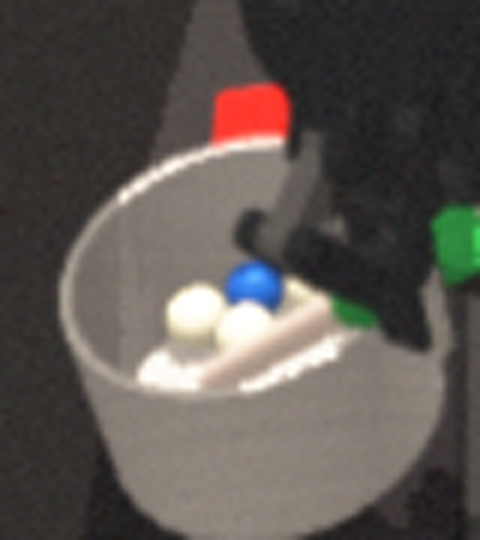

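>>> move_arm --rows "0.6 0.2 0.5 0 0;0.9 0.3 0.7 0 0;0.7 0.8 0.7 0 0;0.3 0.7 0.4 0 0;0 0.6 0.2 0 0;0 0.2 0.1 0 0;0.2 -0.4 0.2 0 0;0.2 -0.5 0.1 0 0;0.1 -0.3 0 0 0;0 0 0 0 0;0 0 0 0 0;0 0 0 0 0"

```text
time_s: 19.15
ee_pos: [0.5585, -0.33, 0.1132]
orientation: [[0.934, 0.358, 0.012], [0.358, -0.934, -0.002], [0.01, 0.006, -1.0]]
ft_force: [5.2, 0.6, 10.7]
opening: 0.237
```

Run:
```python
from h import *
s=telemetry.state(); p=s["ee_pos"]; print(p,s["opening"],s["ft_force"],s["time_s"])
im=vision.snapshot("scene"); cv2.imwrite("pics/s3.png",im); cv2.imwrite("pics/w3.png",vision.snapshot("wrist"))
```

```text
[ 0.55845599 -0.33000312  0.11317132] 0.23723582876362173 [ 5.16731231  0.55156683 10.73857943] 19.15
```

>>> move_arm --rows "0.4 0.1 0.4 0 0;0.6 0.2 0.5 0 0;0.8 -0.5 0.5 0 0;0.5 -0.6 0.2 0 0;0 -0.7 -0.1 0 0;-0.3 -0.4 -0.2 0 0;-0.6 0.3 -0.2 0 0;-0.7 0.5 -0.3 0 0;-0.5 0.2 -0.3 0 0;-0.5 -0.2 -0.3 0 0;-0.5 -0.2 -0.3 0 0;-0.5 -0.2 -0.3 0 0"

```text
time_s: 20.45
ee_pos: [0.5549, -0.3331, 0.1112]
orientation: [[0.934, 0.357, 0.014], [0.358, -0.934, -0.003], [0.012, 0.008, -1.0]]
ft_force: [8.2, 3.5, 15.5]
opening: 0.239
```

By geometry the tip sphere is now about 4 mm from the opposite wall and the rim contact is about 124 mm up the rod, above its centre of mass (about 116 mm). I'll relax the load and release.

>>> move_arm --rows "0.1 0 0.1 0 0;0.2 0.1 0.2 0 0;0.2 0.1 0.2 0 0;0.2 0.1 0.2 0 0" --force 20

```text
time_s: 20.85
ee_pos: [0.5542, -0.3328, 0.1119]
orientation: [[0.934, 0.357, 0.01], [0.357, -0.934, -0.004], [0.008, 0.007, -1.0]]
ft_force: [5.1, 1.4, 10.0]
opening: 0.238
```

>>> move_arm --rows "0.3 0.1 0.4 0 0;0.3 0.1 0.4 0 0.3;0.3 0.1 0.4 0 0.4;0.3 0.1 0.4 0 0.6;0.3 0.1 0.4 0 1;0.3 0.1 0.4 0 1;0.3 0.1 0.4 0 1;0.3 0.1 0.4 0 1"

```text
time_s: 21.65
ee_pos: [0.5519, -0.3305, 0.1132]
orientation: [[0.935, 0.356, -0.0], [0.356, -0.935, 0.0], [-0.0, -0.0, -1.0]]
ft_force: [0.6, -1.0, -0.0]
opening: 0.998
```

>>> move_arm --rows "0 0 1 0 1;0 0 3 0 1;0 0 6 0 1;0 0 10 0 1;0 0 14 0 1;0 0 18 0 1;0 0 18 0 1;0 0 18 0 1;0 0 18 0 1"

```text
time_s: 22.55
ee_pos: [0.5511, -0.33, 0.2925]
orientation: [[0.935, 0.356, -0.002], [0.356, -0.935, 0.001], [-0.001, -0.002, -1.0]]
ft_force: [0.0, -0.7, -0.1]
opening: 0.999
```

Run:
```python
from h import *
s=telemetry.state(); p=s["ee_pos"]; print(p,s["opening"],s["ft_force"],s["time_s"])
ims=[]
for n in("scene","side","wrist"):
    im=vision.snapshot(n); cv2.imwrite(f"pics/f_{n}.png",im); c=cam(n)
    if n=="wrist": ims.append(cv2.resize(im,(400,300))); 
    else:
        u,v=proj(c,[.49,-.355,.08]).astype(int); print(n,u,v); ims.append(cv2.resize(im[v-38:v+37,u-50:u+50],(400,300),interpolation=cv2.INTER_CUBIC))
    h=cv2.cvtColor(im,cv2.COLOR_BGR2HSV)
    for k,lo,hi in(("blue",(105,150,60),(125,255,255)),("orange",(6,170,100),(20,255,255))):
        N,l,st,ce=cv2.connectedComponentsWithStats(cv2.inRange(h,lo,hi))
        for i in range(1,N):
            w=plane(c,*ce[i],.031)
            if st[i,4]>=8 and np.hypot(w[0]-.476,w[1]+.36)<.07: print(n,k,ce[i].round(),st[i,4],w.round(4))
o=np.vstack([np.hstack(ims[:2]),np.hstack([ims[2],cv2.resize(im[100:300,150:417],(400,300))])]); cv2.imwrite("pics/final.png",o)
```

```text
[ 0.55110708 -0.32998712  0.29250923] 0.9990569419140336 [ 0.04879127 -0.67113027 -0.11186956] 22.55
scene 164 273
scene blue [165. 270.] 34 [ 0.4372 -0.3332  0.031 ]
side 318 159
wrist blue [252. 252.] 181 [ 0.4406 -0.334   0.031 ]
wrist orange [309. 247.] 119 [ 0.475  -0.4026  0.031 ]
```

View pics/final.png

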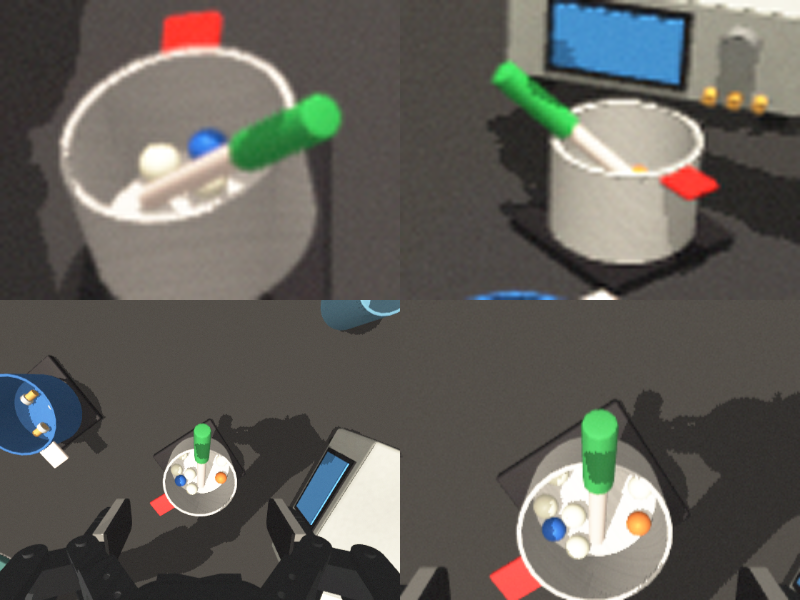

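The rod leans in the pan over the rim, with its tip on the floor near the far wall. Blue and orange are both in the pan, and the gripper is well clear.

```bash
python3 -c "
from h import *
c=cam('wrist');t=plane(c,282,266,.03);print(t,np.hypot(t[0]-.476,t[1]+.36),telemetry.state()['time_s'])
print(workorder.sign_off())"
```

```text
[ 0.43552449 -0.37874114  0.03      ] 0.04460377786744234 22.7
the job is handed in; nothing more can be done
None
```

I took the rod out of its socket and stirred the beads through two clockwise turns from the lug, at a radius of about 27 mm. I then leaned the rod over the rim and released it. The job was handed in at 22.7 s, but the system gave no verdict.

Last checks:
- **Rod:** released, with its tip about 45 mm from the pan's centre (limit 58 mm) and near the floor. It rests on the rim and the gripper is open, about 18 cm above where it let go.
- **Beads:** blue and orange are both in the pan. Blue moved about 35 mm and orange about 20 mm from where they started; the requirement is over 15 mm for one of them.
- **Tip height while stirring:** about 6 mm above the floor, inferred from the tool pose and two-camera triangulation. Those rays missed each other by 4–5 mm; I did not measure it directly.
- **Leaning the rod:** the beads blocked the tip at first, at about 16 N. Working it sideways freed it, and the peak reading was about 18 N, at that stage. The limit is 120 N.

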